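# Set the extending draining rack to its length mark and close its cam lever

## Task

Pull the draining rack's sprung leg out until its crossbar lines up with the length-mark post. Then, while keeping it at the mark, slide the cam lever along the crossbar, away from the mark post, until it is fully closed, and finish still holding the leg by hand at the mark: the spring draws it back if you let go. Leave the mark post and the other things on the counter where they are.

Things in the scene. Friction and masses are not known exactly. Their poses are not given: they have to be found in the camera images.
- rack: Draining rack fixed to the counter: white plastic base 180 mm (x) by 160 mm (y), top 40 mm high; two low side wires to 65 mm high, at y below 33 mm. Origin: centre of the base at counter height. The leg pulls out along the rack's +y; the crossbar runs along its x; z is up.
- leg: Sprung steel leg, axes as the rack's: a 22 mm wide tube (top 34 mm high) carrying an upright crossbar plate at its end. Origin: counter height, below the crossbar's middle; at rest at y = 125 mm in the rack frame. It slides only along +y, up to 105 mm, past the mark. A spring pulls it back, 5 N at rest plus 0.4 N per 10 mm; no latch, and the closed lever alone does not hold it.
- crossbar (a point): Free stretch of the crossbar, 75 mm above the counter, 55 mm from the leg's middle towards the mark post (+x). The crossbar is a plate 200 mm long (x), 10 mm thick (y), from 50 to 100 mm above the counter. It can be pinched across its thickness, or hooked from behind, from above.
- crossbar_end (a point): Centre of the crossbar's +x end face, 75 mm above the counter: the end that has to line up with the mark post.
- mark (a point): The length mark: an upright dark steel post 10 mm (x) by 8 mm (y), top 92 mm high, standing 13 mm off the crossbar's +x end on a thin rail beside the leg. Point on its centre line 75 mm up. At the mark, crossbar_end has the same y as this point in the rack frame. It is at y = 165 to 200 mm there, anew each time, held by stiff friction.
- lever_face (a point): Centre of the pushed (+x) face of the cam lever, 80 mm above the counter. The lever is a black plastic saddle astride the crossbar, 24 mm long (x), reaching 21 mm to the -y side and 25 mm to the +y side of the bar's mid-plane, from 55 to 112 mm above the counter; a thumb paddle, 10 mm long, 7 mm behind the face, reaches 44 mm on +y.
- lever (a joint): Slide of the cam lever along the crossbar, m: 0 open (its face 2 mm to the +x side of the leg's middle), growing as it slides towards the rack's -x, 0.045 fully closed at its stop. Needs about 3 N, stays where left, starts within 6 mm of open, travels with the leg.
- bowl: Bystander, leave alone: white bowl, 96 mm wide, 45 mm high, draining on the rack's base. Origin: centre of its underside.
- cup: Bystander, leave alone: white plastic cup, 68 mm wide, 85 mm high, beyond the far end of the leg's travel. Origin: centre of its underside.
- casserole: Bystander, leave alone: glass casserole with clip-on lid, 255 x 190 mm, 86 mm high. Origin: centre of its underside.
- mortar: Bystander, leave alone: wooden mortar, 110 mm wide, 95 mm high, with a pestle that rises to 160 mm. Origin: centre of its underside.
- spoon_rest: Bystander, leave alone: flat steel spoon rest, 200 mm long, with a wooden spoon. Origin: centre of its underside.
- detergent: Bystander, leave alone: clear plastic bottle, 60 mm wide, 190 mm high. Origin: centre of its underside.
- mug: Bystander, leave alone: mug, 80 mm wide plus handle, 90 mm high. Origin: centre of its underside.

How it is judged:
By the outcome, as a careful person would: the job done as asked, in the order asked, and still so for the second after the job is handed in, while the arm keeps its last pose, push and grip.
It also fails if it takes over 38 s, if anything falls off the work surface, if the arm or the gripper's body presses on something with over 40 N, if the wrist force passes 120 N, or if a joint passes its speed limit or range.

## Robot

A 6-joint arm with a two-finger parallel gripper is mounted at the origin on the work surface. World frame = base frame: x ahead of the robot, y to its left, z up, the work surface at z = 0. Lengths are in mm, angles in rad, forces in N, time in s.
With the tool pointing down it reaches from about 250 to 725 mm from the base axis. Payload 9.7 kg.
Tool frame: the origin (TCP) lies at the very end of the fingers, on their centre line; the grasp point (between the pads) lies 19 mm behind it (manip.grasp_offset is the distance from the TCP to the grasp point, in mm); z points along the fingers, y is the direction in which the jaws open and shut (so a half turn about z gives the same grasp; the last joint's range is limited). The gripper opens to 85 mm and grips with 20 to 120 N. Pads are 22 mm wide; open, the fingers measure 114 mm over their backs; the gripper's body (76 mm by 85 mm) begins 54 mm behind the grasp point. The pads swing forward as they close: fully open they stand 13 mm farther back than shut.
Start: joints at [1.147, 0.087, 0.176, 1.66, 0, 1.571], TCP at [226.172, 501.341, 231.284] pointing down, gripper open.
Joint ranges: [-3.13, 3.13], [-0.85, 1.81], [-1.15, 1.24], [-2.2, 2.28], [-1.44, 1.52], [-3.14, 3.14]. Speed limits (rad/s): [2.22, 2.22, 2.57, 3.14, 3.14, 3.14].

## Interface

Orientations are given as a rotation vector (axis times angle).
In Python, from rig import status, vision, manip gives the robot as it stands.
- The arm moves only by the shell command python3 -m pendant 'ROWS' [OPENING]. ROWS is JSON, a list of rows, each a list of 6 numbers: the shift along the world's x, y, z in mm, then the turn, a rotation vector about the world's x, y, z in rad. In form: [[dx, dy, dz, rx, ry, rz], ...]. A call has 1 to 12 rows; each row is the pose to reach, as a shift and turn from the pose commanded when the call began; what a row does not reach only later rows make up. A row lasts 1/10 s, in which the tool goes at most 50 mm and 8.59 degrees, less where a joint would pass 70% of its speed; a pose out of reach is approached as far as the arm can. A call with a gripper value outside its range is refused whole. OPENING is the finger opening in mm, from 0 to 85.4, set as the call begins (- or left out, the last holds). The fingers move at their own pace and stop on an object; the grip force is fixed at half the most. Time passes only in rows, so rows that repeat a pose let the fingers close. It gives the time, the measured TCP pose, the force and the opening at its end, in the units of the state.
- status.read_state(): the state, without advancing time (a new reading comes with each control period).
- vision.read_camera(name): name is "scene" or "side" or "wrist"; returns a dict with "pixels" (400x640x3 uint8, red, green, blue), "depth" (400x640 float32, mm along the optical axis (not along the pixel's ray), 0 where there is no reading), "camera_matrix" (3x3 intrinsics, pixels), "extrinsics" (4x4, takes a point from camera to world coordinates); the wrist camera has in their place "tool_from_camera" (4x4, takes a point from camera to tool coordinates, whose origin is the TCP and whose axes are the flange's). Camera axes: x right, y down, z forward; pixel columns grow to the right and rows downward; lengths in mm; the calibration is good to about 2 mm. A picture is of the moment at which its call begins: read the wrist's pose just before it.
- manip.hand_in(): hands the job in, once; it reports no verdict.
The state is a dict: "time": time; "qpos": joint angles; "qvel": joint speeds; "joint_torque": joint torques, N m; "tcp_pos": TCP position; "ee_rot": TCP orientation; "wrist_force": force on the tool from outside, world axes, zero at the start; "moment": the same for the moment, N m; "width": finger opening in mm.
Only numpy, scipy, OpenCV 4.12 (cv2) and the standard library are available. Lean on these libraries where they do the work, as an engineer would, in place of code of your own. Each camera call takes 0.05 s, during which the arm holds its last target.

## Working session

There is one attempt and no reset: what is moved stays moved. The work goes in short steps, Python scripts to look and compute and a shell command to move; the robot and the scene stay as the last step left them, time stands still between calls to the robot, and variables do not carry over. Pictures are saved under pics/ and viewed, and the job is handed in when it is done.

```bash
mkdir -p pics; ls
cat > h.py <<'E'
import numpy as np,cv2
from rig import status,vision,manip
def snap(n,f):
    s=status.read_state();c=vision.read_camera(n)
    cv2.imwrite(f'pics/{f}.png',c['pixels'][:,:,::-1])
    E=c.get('extrinsics')
    if E is None:
        T=np.eye(4);T[:3,:3]=cv2.Rodrigues(np.array(s['ee_rot'],float))[0];T[:3,3]=s['tcp_pos'];E=T@np.array(c['tool_from_camera'])
    np.savez(f'pics/{f}.npz',d=c['depth'],K=c['camera_matrix'],E=E,p=c['pixels']);return s
def load(f): return np.load(f'pics/{f}.npz')
def pt(L,u,v,z=None):
    K,E=L['K'],np.array(L['E']); r=np.array([(u-K[0,2])/K[0,0],(v-K[1,2])/K[1,1],1])
    if z is None: return (E@np.r_[r*L['d'][int(v),int(u)],1])[:3]
    R=E[:3,:3]@r; t=(z-E[2,3])/R[2]; return E[:3,3]+t*R
def crop(f,x0,y0,x1,y1,k,o):
    cv2.imwrite(f'pics/{o}.png',cv2.resize(cv2.imread(f'pics/{f}.png')[y0:y1,x0:x1],None,fx=k,fy=k,interpolation=cv2.INTER_CUBIC))
E
python3 -c "
from h import *
for n in ['scene','side','wrist']:print(n,{k:(v if not isinstance(v,list) else np.round(v,3).tolist()) for k,v in snap(n,n+'0').items()})"
```

```text
pics
scene {'time': 0.0, 'qpos': array([1.14699245e+00, 8.74638992e-02, 1.75117010e-01, 1.65977102e+00,
       8.56965395e-06, 1.57076297e+00]), 'qvel': array([ 0.00033652,  0.0009972 , -0.0017838 , -0.00034723, -0.00111353,
       -0.00011877]), 'joint_torque': array([ 2.48256540e-03, -5.20385563e+01,  4.64808798e+01,  1.60274404e-02,
        1.62585047e-04,  3.78372150e-06]), 'tcp_pos': array([226.08318527, 501.14034716, 230.57216578]), 'ee_rot': array([-6.60627177e-01, -3.07105404e+00,  2.02648452e-03]), 'wrist_force': array([ 0.18262708, -0.23229629,  0.18955983]), 'moment': array([-0.00201215, -0.00112979,  0.00426006]), 'width': 85.46831336351404}
side {'time': 0.05, 'qpos': array([ 1.14694154e+00,  8.74356161e-02,  1.75151227e-01,  1.65978242e+00,
       -2.18092975e-05,  1.57081421e+00]), 'qvel': array([ 0.00028719, -0.00070402,  0.0020081 ,  0.00078897, -0.00167248,
        0.00059976]), 'joint_torque': array([ 6.23076521e-04, -5.22082436e+01,  4.66120219e+01,  1.66333612e-02,
        1.04147227e-05, -1.26341229e-05]), 'tcp_pos': array([226.11864875, 501.12984884, 230.605278
[... 178 characters left out ...]
57,  0.00119509]), 'width': 85.34816950793622}
wrist {'time': 0.1, 'qpos': array([1.14699258e+00, 8.74055076e-02, 1.75232873e-01, 1.65978471e+00,
       1.27032216e-05, 1.57082719e+00]), 'qvel': array([-0.0010156 , -0.00171168,  0.00249262, -0.00147176, -0.00142337,
        0.00092023]), 'joint_torque': array([-2.95785630e-04, -5.21564269e+01,  4.65653872e+01,  1.60597108e-02,
       -4.54405972e-05, -2.53651521e-06]), 'tcp_pos': array([226.09450587, 501.16848777, 230.66372661]), 'ee_rot': array([-6.60731880e-01, -3.07106211e+00,  1.77859591e-03]), 'wrist_force': array([ 0.43288783, -0.01120917,  0.40681139]), 'moment': array([0.04797669, 0.04791749, 0.02886987]), 'width': 85.34208647459035}
```

View pics/scene0.png

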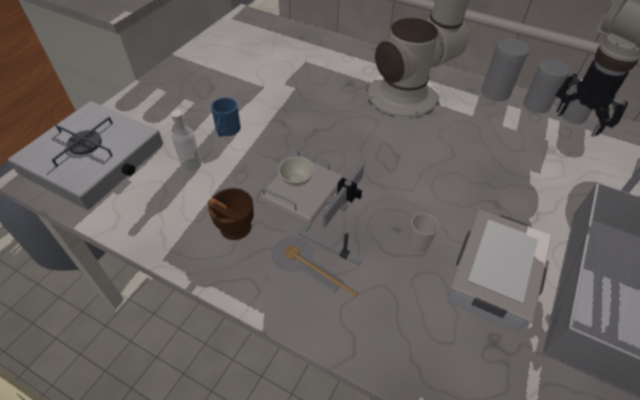

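View pics/side0.png

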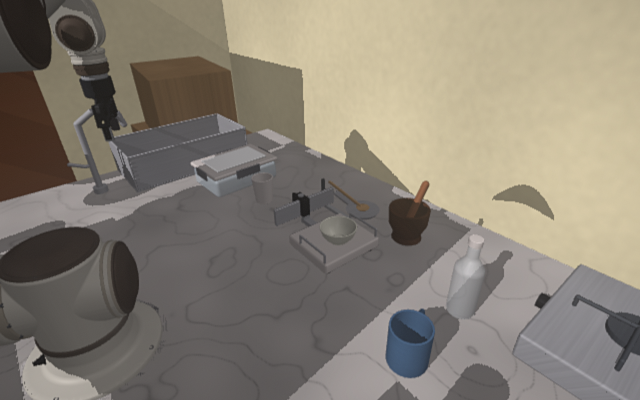

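View pics/wrist0.png

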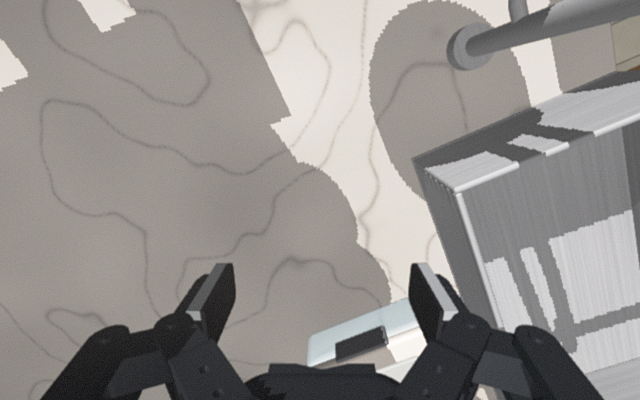

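The scene camera shows the rack around (300,190), crossbar (343,195), lever (348,188), mark post (346,245) and cup (424,230). I'll enlarge it.

```bash
python3 -c "
from h import *
crop('scene0',250,140,450,280,4,'s0c'); crop('side0',230,160,410,280,4,'d0c')"
```

```text
(no output)
```

View pics/s0c.png

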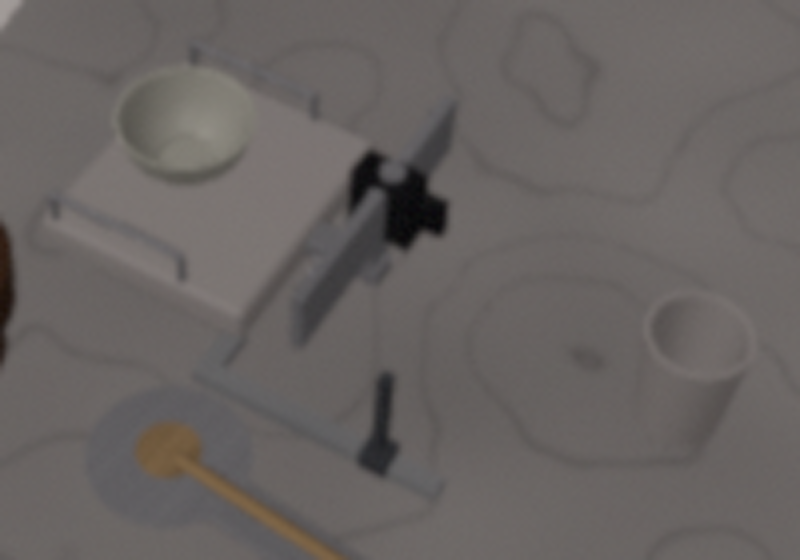

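View pics/d0c.png

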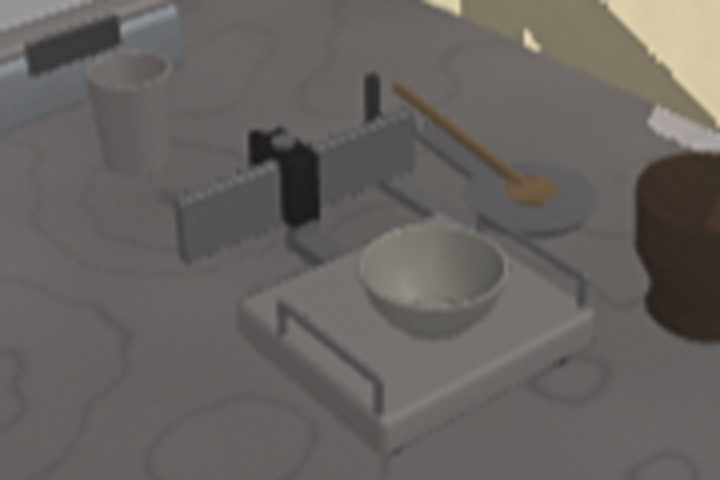

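```bash
python3 -c "
from h import *
L=load('scene0')
f=lambda x,y,z:pt(L,250+x/4,140+y/4,z)
print('plate top near',f(297,290,100),'far',f(455,98,100))
a=f(297,290,100);b=f(455,98,100);print(np.linalg.norm(a-b),np.degrees(np.arctan2(*(a-b)[1::-1])))
for c in [(45,212),(240,322),(375,148)]:print('base',f(*c,40))
print('post top',f(387,375,92),'post foot',f(375,468,0))
print('rail',f(198,374,0),f(437,492,0)); print('cup top',f(700,332,85))
M=load('side0')
g=lambda x,y,z:pt(M,230+x/4,160+y/4,z)
print('side plate top',g(178,198,100),g(413,113,100)); print('post',g(373,76,92))
for c in [(240,300),(385,425),(592,315)]:print('base',g(*c,40))
print('E',L['E'][:3,3],M['E'][:3,3])
"
```

```text
plate top near [658.90762022  46.41634455 100.        ] far [466.55241639  61.21005329 100.        ]
192.92324448198704 -4.397862794547539
base [ 640.25107965 -152.52395625   40.        ]
base [657.09420139   5.67407459  40.        ]
base [481.34656181  13.06221934  40.        ]
post top [683.30888513 119.37803337  92.        ] post foot [6.89124856e+02 1.19767138e+02 1.13686838e-13]
rail [680.65521749 -12.45970413   0.        ] [ 6.86174774e+02  1.61026508e+02 -1.13686838e-13]
cup top [558.6753664  268.51273233  85.        ]
side plate top [464.83394546  55.55105312 100.        ] [657.03132076  38.89973785 100.        ]
post [683.29593413 114.49010982  92.        ]
base [474.26892874   5.61272507  40.        ]
base [ 464.40527464 -152.11993819   40.        ]
base [ 634.91394452 -159.56377557   40.        ]
E [1247.71323474  346.15833283  940.27047797] [  32.04240887 -662.58181898  614.65262818]
```

```bash
python3 -c "
from h import *
from scipy.spatial.transform import Rotation as Ro
s=status.read_state();R=Ro.from_rotvec(s['ee_rot']).as_matrix();print(R.round(3)); print(np.degrees(np.arctan2(R[1,1],R[0,1])))
print(np.array(vision.read_camera('wrist')['tool_from_camera']).round(2))
"; sed -n 1,5p /dev/null
```

```text
[[-0.912  0.411 -0.   ]
 [ 0.411  0.912 -0.001]
 [ 0.    -0.001 -1.   ]]
65.71954131228881
[[  -0.     -0.94   -0.33   86.18]
 [   1.     -0.      0.      1.03]
 [  -0.     -0.33    0.94 -142.91]
 [   0.      0.      0.      1.  ]]
```

```bash
python3 -m pendant '[[35,-35,0,0,0,0.03],[70,-70,0,0,0,0.07],[105,-105,0,0,0,0.11],[140,-140,0,0,0,0.15],[175,-175,0,0,0,0.19],[210,-210,0,0,0,0.23],[240,-245,0,0,0,0.26],[270,-280,0,0,0,0.3],[300,-315,0,0,0,0.34],[330,-350,0,0,0,0.34],[355,-380,0,0,0,0.34],[374,-411,0,0,0,0.34]]' 40
python3 -m pendant '[[0,0,0,0,0,0],[0,0,0,0,0,0]]'; python3 -c "
from h import *
snap('wrist','w1');s=status.read_state();print(s['time'],s['tcp_pos'],s['ee_rot'],s['width'])"
```

```text
time: 1.4
tcp_pos: [601.3, 88.7, 230.7]
ee_rot: [-0.132, -3.138, 0.0]
wrist_force: [0.3, 0.9, -0.0]
width: 40.0
time: 1.6
tcp_pos: [600.3, 89.7, 230.7]
ee_rot: [-0.134, -3.138, -0.0]
wrist_force: [0.3, 0.2, 0.1]
width: 39.9
1.65 [599.96289826  90.49966952 231.04871052] [-1.32138327e-01 -3.13819121e+00 -1.86392194e-04] 39.84674241901845
```

View pics/w1.png

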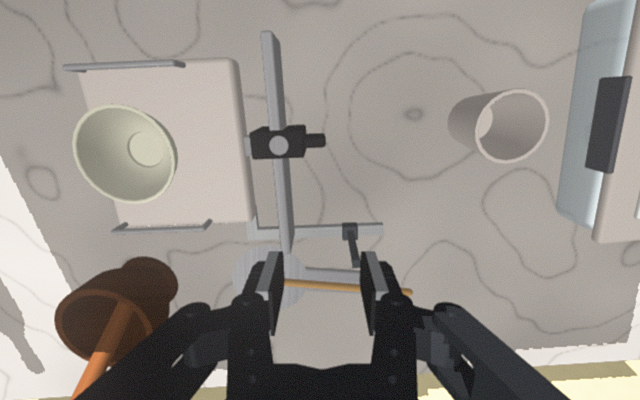

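The wrist picture shows the bar from (268,33) to (287,252), the lever at (280,143) and the post from (350,230) to (357,265).

```bash
python3 -c "
from h import *
crop('w1',220,20,400,290,3,'w1c')
im=cv2.imread('pics/w1c.png');cv2.imwrite('pics/w1a.png',im[:420]);cv2.imwrite('pics/w1b.png',im[400:])
cv2.imwrite('pics/w1d.png',cv2.resize(im[540:],None,fx=1.4,fy=1.4))"
```

```text
(no output)
```

View pics/w1a.png

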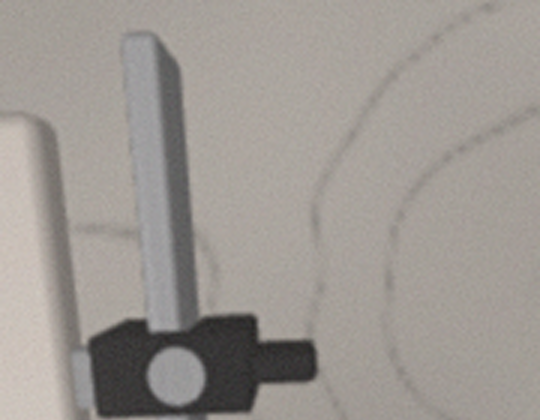

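View pics/w1b.png

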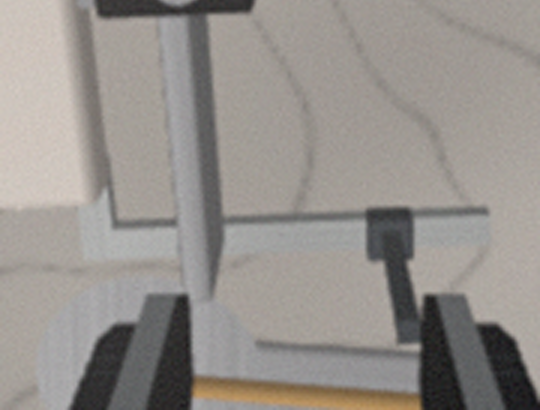

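```bash
python3 -c "
from h import *
L=load('w1')
f=lambda x,y,z:pt(L,220+x/3,20+y/3,z)
p=[f(123,38,100),f(157,36,100),f(190,700,100),f(212,698,100)]
for q in p:print('bar',q)
a=(p[0]+p[1])/2;b=(p[2]+p[3])/2;d=b-a;print('len',np.linalg.norm(d),'yaw',np.degrees(np.arctan2(d[1],d[0])), 'widths',np.linalg.norm(p[0]-p[1]),np.linalg.norm(p[2]-p[3]))
q=[f(397,741,92),f(420,741,92)];print('post far top',q)
print('post foot near edge',f(368,660,0),f(412,660,0))
print('rack edge right',f(50,140,40),f(105,590,40))
print('lever near',f(97,416,112),f(253,410,112),'paddle',f(315,380,112))
print('rail',f(90,630,0),f(488,610,0))
print(L['K'],L['E'])
"
```

```text
bar [463.86953206  54.73571358 100.        ]
bar [464.17486217  63.75441145 100.        ]
bar [660.54574166  47.52620425 100.        ]
bar [660.43341219  54.9375969  100.        ]
len 196.63072519789893 yaw -2.335583796739296 widths 9.023864893102393 7.412243856674028
post far top [array([687.01211089, 116.09818359,  92.        ]), array([687.70460105, 124.10972951,  92.        ])]
post foot near edge [700.53625831 111.10516931   0.        ] [702.23688156 130.79045861   0.        ]
rack edge right [480.46272885  16.40839554  40.        ] [641.7072681   9.4204818  40.       ]
lever near [560.98914143  34.74651916 112.        ] [563.11193448  79.5248112  112.        ] paddle [556.10829606  97.91721617 112.        ]
rail [675.22485191 -10.86899573   0.        ] [680.78029906 165.30772491   0.        ]
[[306.73597615   0.         321.58783758]
 [  0.         306.73597615 201.716511  ]
 [  0.           0.           1.        ]] [[ 8.58689992e-02  9.41686894e-01  3.25349518e-01  5.15096948e+02]
 [ 9.96306352e-01 -8.12960104e-02 -2.76516216e-02  9.84330321e+01]
 [ 4.10448197e-04  3.26522209e-01 -9.45189441e-01  3.73706986e+02]
 [ 0.00000000e+00  0.00000000e+00  0.00000000e+00  1.00000000e+00]]
```

```bash
python3 -c "
from h import *
L=load('w1');d=L['d'];v,u=np.mgrid[:400,:640];K=L['K'];E=L['E']
P=np.stack([(u-K[0,2])/K[0,0]*d,(v-K[1,2])/K[1,1]*d,d],-1)@E[:3,:3].T+E[:3,3]
def fit(m,n):
    Q=P[m];print(n,len(Q),Q.mean(0).round(1),Q.min(0).round(1),Q.max(0).round(1));x,y,x0,y0=cv2.fitLine(Q[:,:2].astype(np.float32),cv2.DIST_HUBER,0,.01,.01).ravel();print(np.degrees(np.arctan(y/x)),x0,y0)
box=(u>255)&(u<300)&(v>28)&(v<258)
m=box&(abs(P[...,2]-100)<5)&(d>0); fit(m,'bar'); fit(m&(v>185),'bar+x part'); fit(m&(v<125),'bar-x')
m=(u>335)&(u<365)&(v>225)&(v<270)&(P[...,2]>84)&(d>0);fit(m,'post')
m=(u>245)&(u<330)&(v>120)&(v<165)&(P[...,2]>107)&(d>0);fit(m,'lever')
m=(u>60)&(u<258)&(v>60)&(v<225)&(abs(P[...,2]-40)<4)&(d>0);Q=P[m][:,:2].astype(np.float32);print(cv2.minAreaRect(Q))
m=(abs(P[...,2]-0)<300)&(u>100)&(u<640)&(v<20);print('table z',np.median(P[v<20][:,2]))
"
```

```text
bar 2304 [549.3  55.1  99.8] [461.7  38.7  95. ] [661.   76.5 104.9]
-2.481216 549.55035 55.115044
bar+x part 721 [623.9  51.8  99.8] [590.   45.1  95.2] [661.   57.7 102. ]
-2.3117821 624.01843 51.791737
bar-x 1178 [497.2  57.4  99.8] [461.7  50.5  95. ] [535.2  63.4 103. ]
-2.5126197 497.1613 57.390556
post 182 [638.4 115.9 163.8] [589.5 111.   84.7] [687.5 124.  248.5]
5.114567 630.90845 115.20197
lever 1467 [550.6  56.9 109.7] [538.3  33.5 107. ] [564.   79.7 114.1]
86.77793 550.4168 56.943737
((557.3229370117188, -66.85493469238281), (165.19190979003906, 176.1585693359375), 87.49706268310547)
table z 0.3640212577136879
```

```bash
python3 -m pendant '[[6,-19,0,0,0,0.02],[12,-38,-10,0,0,0.04],[12,-38,-50,0,0,0.04],[12,-38,-90,0,0,0.04],[12,-38,-120,0,0,0.04],[12,-38,-140,0,0,0.04],[12,-38,-155,0,0,0.04],[12,-38,-165,0,0,0.04],[12,-38,-171,0,0,0.04],[12,-38,-171,0,0,0.04],[12,-38,-171,0,0,0.04]]' 40
python3 -c "
from h import *
snap('wrist','w2');snap('side','d2');crop('side0',0,0,9,9,2,'x');crop('d2',260,130,400,250,5,'d2c')"
```

```text
time: 2.75
tcp_pos: [612.6, 52.5, 61.2]
ee_rot: [0.069, 3.14, 0.0]
wrist_force: [-0.4, -0.4, 0.4]
width: 40.0
```

View pics/w2.png

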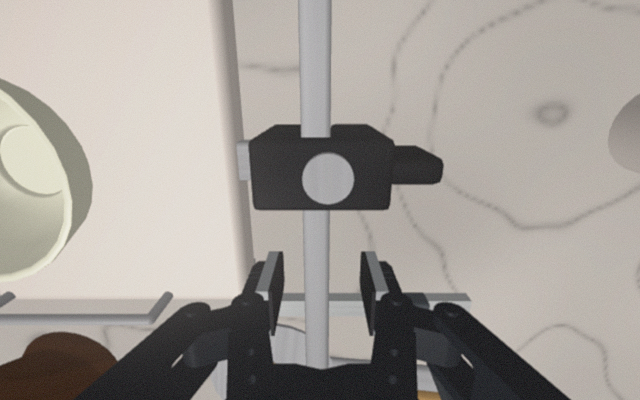

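View pics/d2c.png

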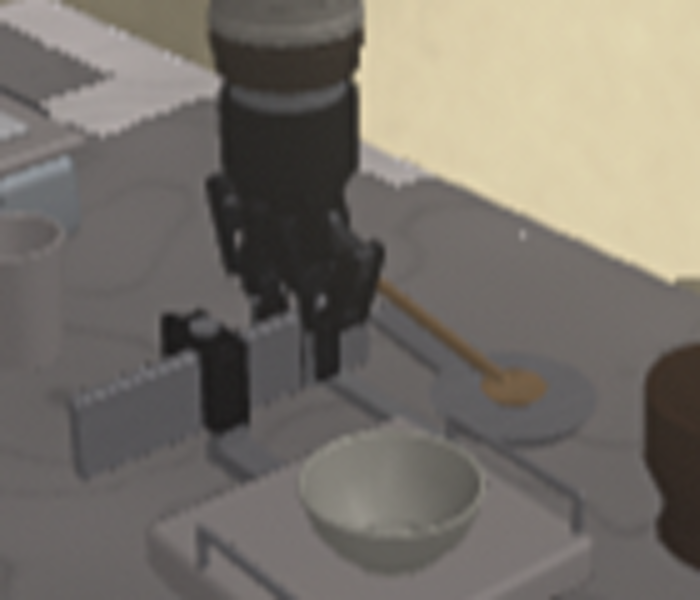

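```bash
python3 -m pendant '[[0,0,0,0,0,0],[0,0,0,0,0,0],[0,0,0,0,0,0],[0,2,0,0,0,0],[0.2,6,0,0,0,0],[0.6,14,0,0,0,0],[1,24,0,0,0,0],[1.5,34,0,0,0,0],[2,44,0,0,0,0],[2.4,54,0,0,0,0],[2.7,62,0,0,0,0],[3,68,0,0,0,0]]' 14
python3 -m pendant '[[0,0,0,0,0,0],[0,0,0,0,0,0]]'
python3 -c "
from h import *
snap('wrist','w3');snap('side','d3');snap('scene','s3');crop('d3',260,130,400,250,5,'d3c');crop('s3',300,140,400,260,5,'s3c');s=status.read_state();print(s['tcp_pos'],s['wrist_force'],s['width'])"
```

```text
time: 4.05
tcp_pos: [615.2, 119.5, 60.4]
ee_rot: [0.07, 3.141, -0.004]
wrist_force: [-1.1, -8.9, 2.1]
width: 14.4
time: 4.25
tcp_pos: [615.2, 119.5, 60.4]
ee_rot: [0.07, 3.141, -0.003]
wrist_force: [-0.4, -7.8, 2.0]
width: 13.9
[615.2029459  119.26052517  60.47974944] [-0.2964988  -7.28003536  2.56313284] 13.956624532513642
```

View pics/w3.png

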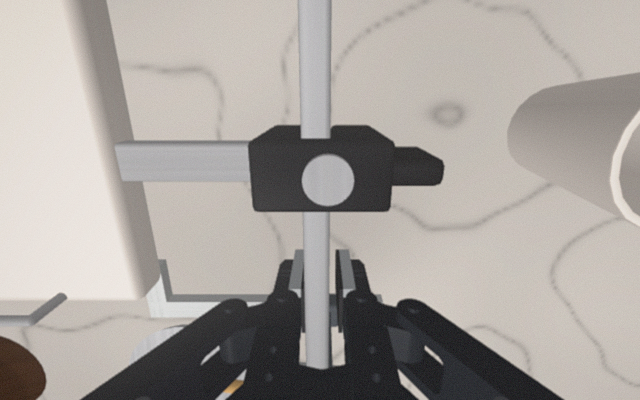

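View pics/d3c.png

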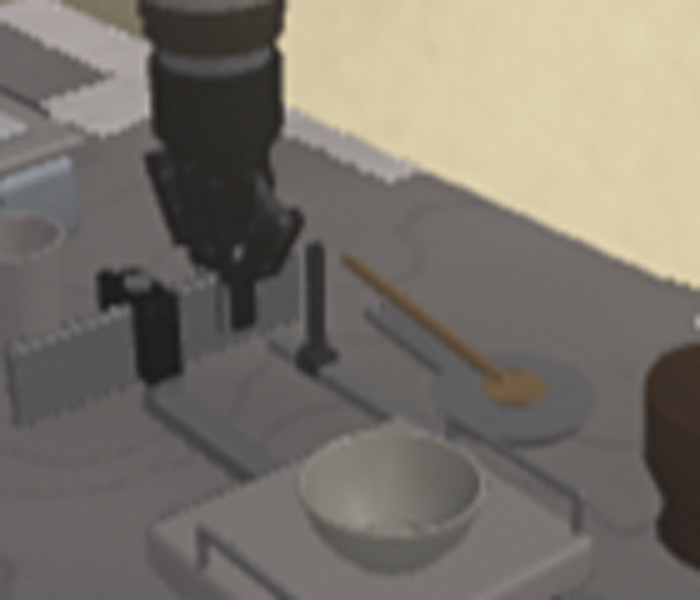

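View pics/s3c.png

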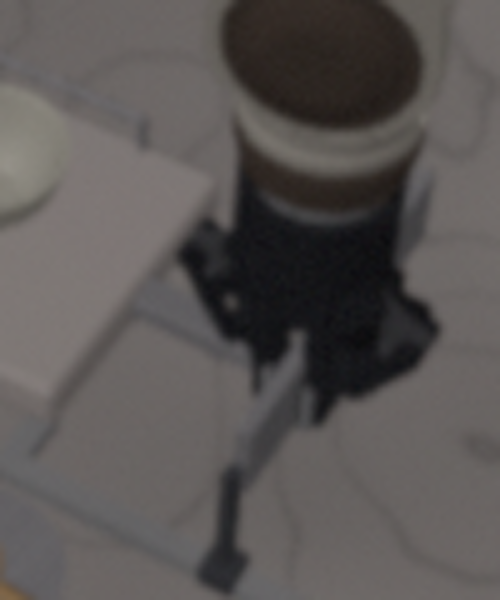

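```bash
python3 -c "
from h import *
L=load('w1');d=L['d'];v,u=np.mgrid[:400,:640];K=L['K'];E=L['E']
P=np.stack([(u-K[0,2])/K[0,0]*d,(v-K[1,2])/K[1,1]*d,d],-1)@E[:3,:3].T+E[:3,3]
m=(u>335)&(u<366)&(v>225)&(v<272)&(P[...,2]>15)&(P[...,2]<97)&(d>0)
for r in range(238,272):
    c=np.where(m[r])[0]
    if len(c):print(r,c.min(),c.max(),P[r,c].mean(0).round(1),P[r,c][:,1].min().round(1),P[r,c][:,1].max().round(1))
for r in range(240,258):
    c=np.where((abs(P[r,:,2]-100)<4)&(u[r]>255)&(u[r]<310)&(d[r]>0))[0]
    if len(c):print('bar',r,c.min(),c.max(),P[r,c].mean(0).round(1))
c=cv2.resize(L['p'][225:275,275:375,::-1],None,fx=8,fy=8,interpolation=cv2.INTER_CUBIC);cv2.imwrite('pics/w1e.png',c)
c=cv2.imread('pics/d3.png')[165:215,285:345];cv2.imwrite('pics/d3e.png',cv2.resize(c,None,fx=12,fy=12,interpolation=cv2.INTER_CUBIC))
"
```

```text
238 342 357 [683.9 119.   29.5] 109.9 129.0
239 343 357 [685.  119.2  30. ] 111.0 128.9
240 348 355 [678.3 119.9  46.7] 116.1 124.0
241 348 355 [678.4 119.7  49. ] 116.1 123.7
242 348 355 [678.7 119.5  50.9] 116.1 123.3
243 348 355 [679.  119.2  53. ] 116.0 123.1
244 349 356 [678.2 120.1  57.1] 116.3 124.1
245 349 356 [678.2 119.8  59.6] 116.1 123.8
246 349 356 [678.4 119.6  61.7] 116.1 123.5
247 349 356 [678.6 119.4  63.6] 116.0 123.2
248 349 357 [678.7 119.7  66. ] 116.0 124.2
249 349 357 [679.  119.6  67.6] 116.0 124.0
250 350 357 [678.2 119.8  71.6] 116.2 123.6
251 350 357 [678.3 119.6  73.6] 116.2 123.3
252 350 357 [678.6 119.4  75.4] 116.1 123.1
253 350 358 [678.5 119.7  77.9] 116.0 124.0
254 350 358 [678.8 119.5  79.6] 115.9 123.7
255 351 358 [678.4 119.8  82.5] 116.3 123.4
256 351 358 [678.3 119.5  84.8] 116.1 123.2
257 351 359 [678.5 119.9  86.7] 116.1 124.0
258 351 359 [678.5 119.7  88.7] 116.0 123.7
259 351 359 [678.8 119.5  90.2] 116.0 123.6
260 351 359 [679.5 119.4  91. ] 116.0 123.4
261 352 359 [679.9 119.7  92.5] 116.2 123.3
262 352 359 [680.9 119.7  92.7] 116.1 123.3
263 352 359 [682.4 119.6  92.3] 116.1 123.3
264 352 359 [683.6 119.6  92.2] 116.0 123.3
265 352 359 [684.8 119.5  92.2] 116.0 123.2
266 353 359 [685.9 120.   92.3] 116.9 123.1
267 353 359 [686.9 119.9  92.7] 116.8 123.0
bar 240 280 289 [646.   50.5 100. ]
bar 241 280 289 [647.2  50.4  99.8]
bar 242 280 289 [648.3  50.2  99.7]
bar 243 280 290 [649.3  50.6  99.9]
bar 244 280 290 [650.5  50.4  99.7]
bar 245 280 290 [651.4  50.4 100. ]
bar 246 281 290 [652.8  50.6  99.6]
bar 247 281 290 [653.8  50.5  99.9]
bar 248 281 290 [654.9  50.4  99.9]
bar 249 281 290 [656.   50.3  99.8]
bar 250 281 290 [657.1  50.1  99.8]
bar 251 283 290 [658.3  51.   99.9]
bar 252 283 290 [659.4  50.9  99.8]
bar 253 283 289 [660.4  50.2 100. ]
```

View pics/w1e.png

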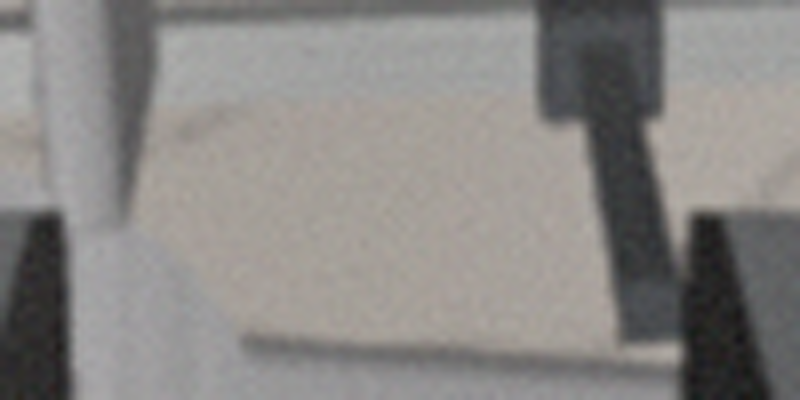

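View pics/d3e.png

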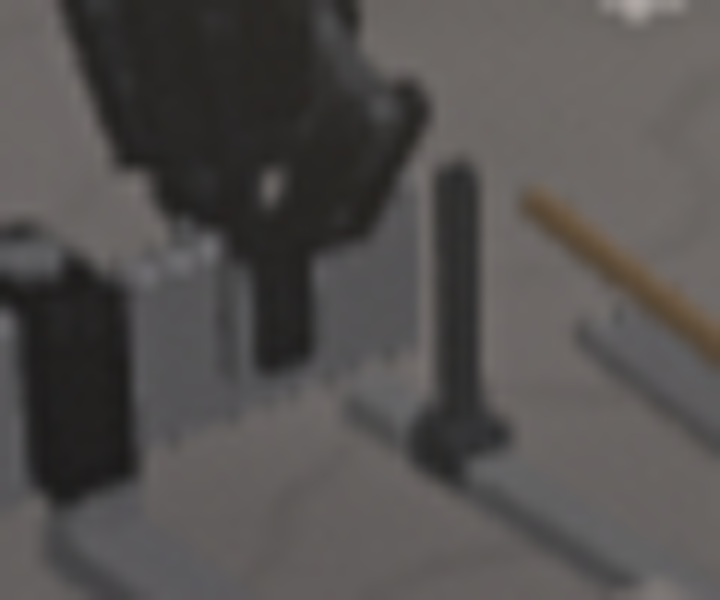

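```bash
cat >> h.py <<'E'
def bar(f,target=70.3):
    L=load(f);d=L['d'];v,u=np.mgrid[:400,:640];K=L['K'];E=L['E']
    P=np.stack([(u-K[0,2])/K[0,0]*d,(v-K[1,2])/K[1,1]*d,d],-1)@E[:3,:3].T+E[:3,3]
    m=(abs(P[...,2]-100)<3)&(u>290)&(u<350)&(v<240)&(d>0);Q=P[m]
    x,y,x0,y0=cv2.fitLine(Q[:,:2].astype(np.float32),cv2.DIST_HUBER,0,.01,.01).ravel()
    sh=(Q[:,1]-(55.1-.0436*(Q[:,0]-549.5)))
    print('yaw',np.degrees(np.arctan(y/x)),'pt',x0,y0,'shift',np.median(sh),'need',target-np.median(sh),len(Q))
    m=(P[...,2]>106)&(P[...,2]<116)&(u>240)&(u<400)&(v<225)&(d>0);q=P[m]
    if len(q):print('lever x',q[:,0].min(),q[:,0].max(),len(q))
E
python3 -c "
from h import *
bar('w2');bar('w3')"
```

```text
yaw -2.433733 pt 527.2191 55.60063 shift -0.44962481379902997 need 70.74962481379903 5160
lever x 538.4774441580339 563.8064824002242 10201
yaw -2.4111075 pt 529.52734 122.77203 shift 66.821678160266 need 3.4783218397339937 5149
lever x 541.3892440413059 566.875829561467 10356
```

```bash
python3 -m pendant '[[0,1.5,0,0,0,0],[0.1,3.2,0,0,0,0],[0.1,3.2,0,0,0,0],[0.1,3.2,0,0,0,0]]'
python3 -c "
from h import *
snap('wrist','w4');bar('w4');snap('side','d4');crop('d4',260,160,360,240,8,'d4c');snap('scene','s4');crop('s4',320,190,380,260,8,'s4c')"
```

```text
time: 4.8
tcp_pos: [615.3, 122.4, 60.4]
ee_rot: [0.07, 3.141, -0.003]
wrist_force: [-0.5, -6.6, 1.3]
width: 14.1
yaw -2.3910341 pt 529.65576 125.71219 shift 69.74997194699287 need 0.5500280530071251 5148
lever x 541.5194568904213 566.9546221478979 10351
```

View pics/d4c.png

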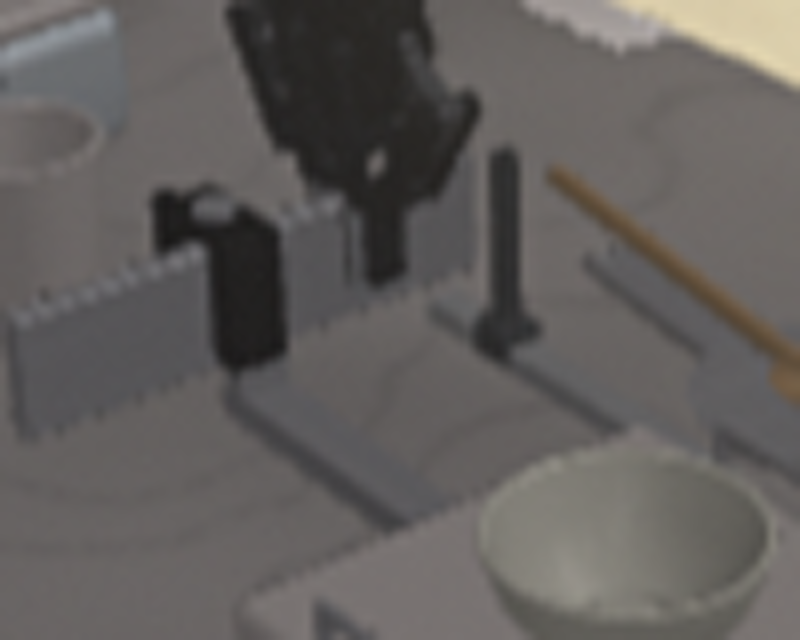

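View pics/s4c.png

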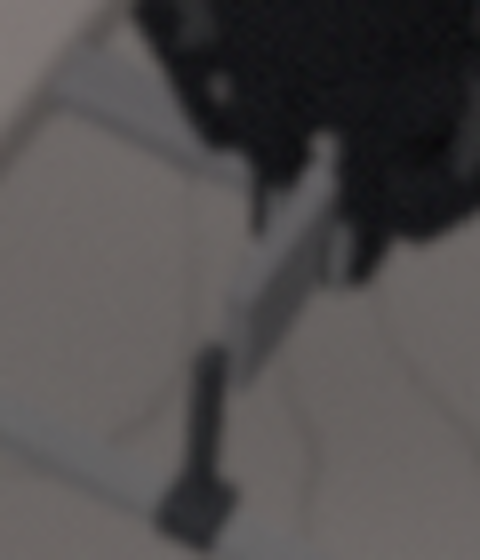

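```bash
python3 -m pendant '[[-4,0.3,0,0,0,0],[-10,0.6,0,0,0,0],[-16,0.9,0,0,0,0],[-22,1.2,0,0,0,0],[-28,1.5,0,0,0,0],[-33,1.7,0,0,0,0],[-38,1.9,0,0,0,0],[-42,2.1,0,0,0,0],[-46,2.3,0,0,0,0],[-50,2.4,0,0,0,0],[-55,2.6,0,0,0,0],[-60,2.8,0,0,0,0]]'
python3 -c "
from h import *
snap('wrist','w5');bar('w5');"
```

```text
time: 6.15
tcp_pos: [556.7, 125.2, 60.7]
ee_rot: [0.071, 3.137, -0.003]
wrist_force: [8.0, -7.8, -1.0]
width: 14.0
yaw -1.8575253 pt 490.65753 127.68125 shift 70.00777428972604 need 0.2922257102739536 4758
```

View pics/w5.png

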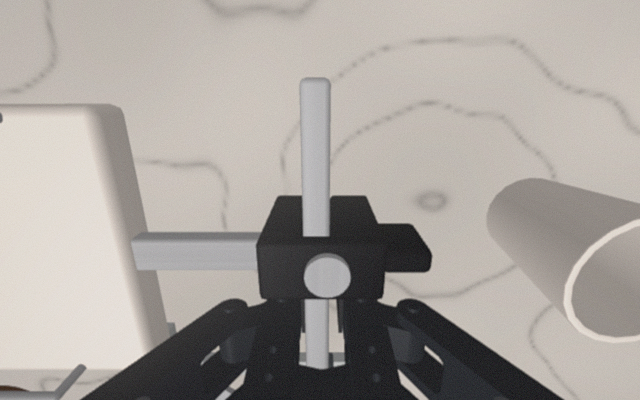

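```bash
python3 -m pendant '[[-4,0.2,0,0,0,0],[-8,0.4,0,0,0,0],[-12,0.6,0,0,0,0],[-16,0.8,0,0,0,0],[-20,1,0,0,0,0],[-20,1,0,0,0,0]]'
python3 -m pendant '[[-2,0.1,0,0,0,0],[-2,0.1,0,0,0,0]]'
python3 -c "
from h import *
snap('wrist','w6');bar('w6');"
```

```text
time: 6.8
tcp_pos: [536.7, 126.2, 60.8]
ee_rot: [0.071, 3.137, -0.004]
wrist_force: [8.4, -9.0, -0.5]
width: 13.8
time: 7.0
tcp_pos: [536.6, 126.2, 60.8]
ee_rot: [0.071, 3.134, -0.003]
wrist_force: [18.6, -8.7, -6.4]
width: 14.0
yaw -1.0525222 pt 481.95236 128.26717 shift 70.23394508803285 need 0.06605491196714297 2872
```

View pics/w6.png

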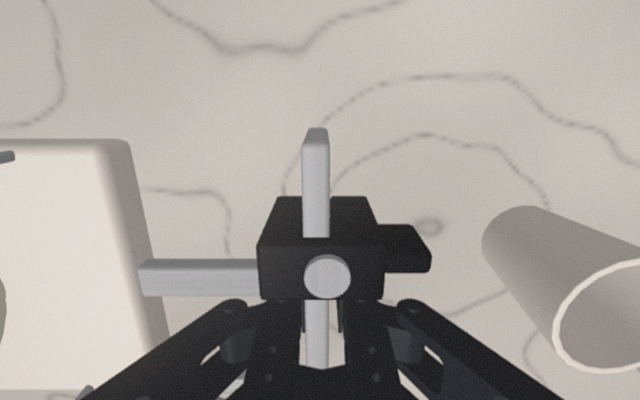

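```bash
python3 -c "
from h import *
L=load('w6');a=pt(L,316,130,100);b=pt(L,316,198,112);print(a,b,'gap',b[0]-a[0]);
print(pt(L,320,238,112), pt(L,320,296,112))
L=load('w5');a=pt(L,316,79,100);b=pt(L,316,197,112);print(a,b,b[0]-a[0]);L=load('w1');
snap('scene','s6');snap('side','d6');crop('s6',300,140,400,260,5,'s6c');crop('d6',250,150,370,240,6,'d6c')
for k in (3,4,6):
  pass
s=status.read_state();print(s['tcp_pos'],s['wrist_force'])
"
```

```text
[461.44372824 129.42306098 100.        ] [481.0050566 128.6317902 112.       ] gap 19.56132835550875
[494.95456409 129.22501208 112.        ] [517.66165594 128.14411684 112.        ]
[466.07212848 129.13527244 100.        ] [500.95784858 127.56441115 112.        ] 34.885720102498794
[536.54223059 126.23582892  60.81405526] [17.56178106 -8.55036995 -5.66900314]
```

View pics/s6c.png

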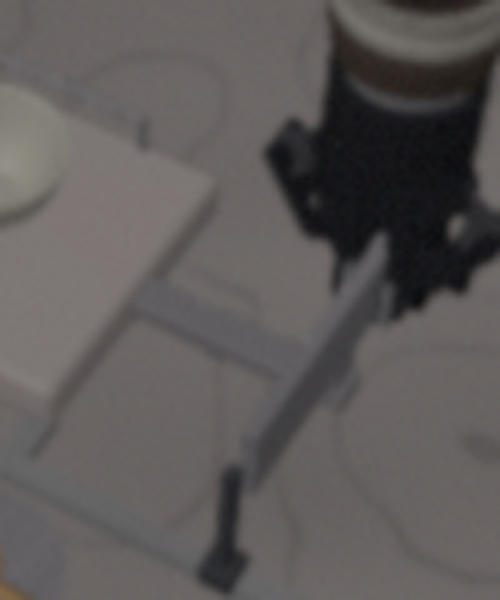

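View pics/d6c.png

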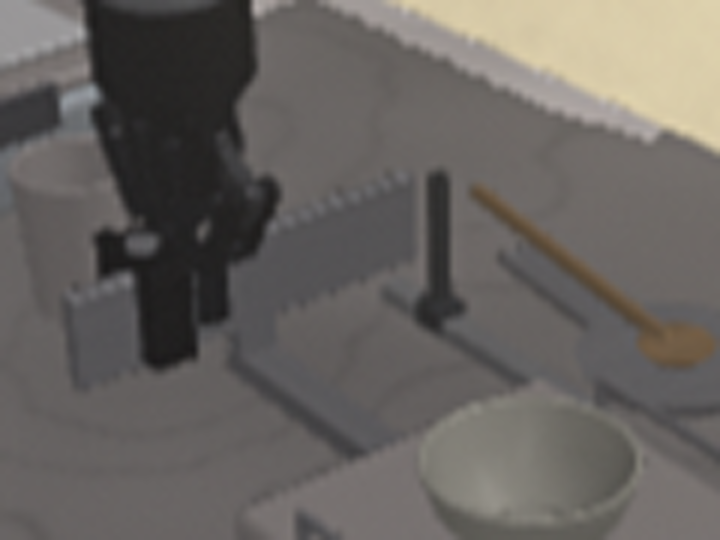

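```bash
python3 -c "
from h import *
def cloud(f):
    L=load(f);d=L['d'];v,u=np.mgrid[:400,:640];K=L['K'];E=L['E']
    return np.stack([(u-K[0,2])/K[0,0]*d,(v-K[1,2])/K[1,1]*d,d],-1)@E[:3,:3].T+E[:3,3],d
for f in ['s6','d6']:
    P,d=cloud(f);Q=P[d>0]
    n=np.array([.0436,.999])
    b=Q[(Q[:,0]>580)&(Q[:,0]<668)&(Q[:,1]>95)&(Q[:,1]<150)&(Q[:,2]>52)&(Q[:,2]<103)]
    p=Q[(Q[:,0]>671)&(Q[:,0]<697)&(Q[:,1]>95)&(Q[:,1]<150)&(Q[:,2]>40)&(Q[:,2]<95)]
    for k,q in (('bar',b),('post',p)):
        t=q[:,:2]@n;print(f,k,len(q),q.mean(0).round(1),'along',np.percentile(t,[2,25,50,75,98]).round(1),'x',np.percentile(q[:,0],[1,99]).round(1))
    for z in(60,70,80):
        s=p[abs(p[:,2]-z)<8]; c=b[(abs(b[:,2]-z)<8)]; print(z,np.percentile(s[:,:2]@n,[10,50,90]).round(1) if len(s) else 0,np.percentile(c[:,:2]@n,[10,50,90]).round(1) if len(c) else 0)
"
```

```text
s6 bar 300 [628.5 121.2  85.2] along [141.7 146.3 150.2 150.7 151.6] x [581.7 667.6]
s6 post 68 [686.5 118.1  69.5] along [142.9 145.7 148.4 150.3 151.3] x [678.8 690.7]
60 [143.7 147.9 150.6] [148.7 150.5 151.2]
70 [143.3 148.7 151. ] [147.7 150.6 151.2]
80 [145.1 148.6 150.7] [146.6 150.6 151.2]
d6 bar 365 [620.9 116.5  79.6] along [139.9 142.1 143.2 144.5 150.2] x [580.7 662.8]
d6 post 64 [681.8 116.9  68.8] along [142.4 144.3 145.5 148.8 152.7] x [676.5 688.5]
60 [142.7 144.8 150.1] [141.1 142.9 145.4]
70 [143.3 145.6 150.4] [140.9 143.  145. ]
80 [144.  145.5 149.8] [140.6 143.1 144.9]
```

```bash
python3 -m pendant '[[1,0,0,0,0,0],[1,0,0,0,0,0],[1,0,0,0,0,0],[1,0,0,0,0,0],[1,0,0,0,0,0]]'
python3 -c "
from h import *
snap('wrist','w7');bar('w7');L=load('w7');print(np.abs(L['p'].astype(int)-load('w6')['p']).mean())
s=status.read_state();print(s['tcp_pos'],s['wrist_force'],s['time'])"
```

```text
time: 7.65
tcp_pos: [536.6, 126.2, 60.8]
ee_rot: [0.071, 3.136, -0.004]
wrist_force: [13.0, -9.0, -3.6]
width: 14.1
yaw -1.0247145 pt 482.10898 128.2435 shift 70.22728271024806 need 0.07271728975193525 2882
2.7872200520833332
[536.64443033 126.20974384  60.84129727] [11.75764518 -8.58057991 -3.42039846] 7.7
```

View pics/w7.png

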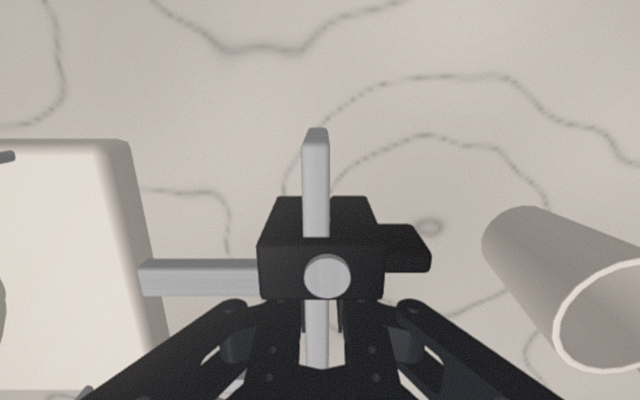

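```bash
python3 -c "
from rig import manip;print(manip.hand_in())"
```

```text
the job is handed in; nothing more can be done
None
```

I hooked the crossbar from behind with the fingers set to a 14 mm opening and pulled the leg out about 70 mm to the mark. I then slid the fingers along the bar, pushing the cam lever to its stop, and handed in at about 7.7 s with the finger still holding the leg.

**Position at the mark:** The last wrist-camera check put the crossbar within about 0.1 mm of the mark, and the finger position agrees to within about 0.5 mm. The scene and side cameras' depth readings disagree by about ±1 mm in opposite directions, which is within their calibration error.

**Lever:** The wrist force rose from 8 N to 18 N with no further movement. The gap from the lever to the far end of the bar measured about 33 mm, which is what fully closed should give. I eased the push to about 12 N before handing in.

**Holding force:** About 8.6 N of spring pull was still on the finger at the last reading. I kept the hook instead of pinching the bar, so as not to shift it off the mark.

**Other objects:** I saw no contact with the post or the other things on the counter. I did not take a final picture of each one to confirm it.

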